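# Set the palette cradle to the blue size mark

### The job

Crank the palette cradle's handwheel by its orange knob until the red pointer on the black sliding jaw stands at the middle of the blue tab on the scale, then let go. Move the jaw only by the handwheel, never by pushing the jaw itself, and leave the beige foundation bottle standing where it is.

Things in the scene. Friction and masses are not known exactly. Their poses are not given: they have to be found in the camera images.
- crank: Aluminium handwheel, 134 mm across, flat on a palette cradle fixed to the table; turns about a vertical axis. Origin: on the axis, at its top face, 70 mm above the table. Its x points to the upright orange knob (26 mm diameter, spins freely), centred 52 mm out, 4 to 54 mm above that face. Clockwise from above drives the jaw away from the wheel, 60 mm a turn. Takes 2 to 5 N; stays where left.
- jaw: Black sliding jaw, 100 mm wide, 16 mm thick, top 59 mm above the table, with a red pointer 5 mm wide over the white scale. Origin: the pointer's tip, 22 mm above the table. y: along the travel, level, away from the handwheel; z up. Travel 125 mm. It starts between the wheel and all the tabs.
- blue_mark (a point): Blue tab on the scale plate, 16 mm along the travel, 24 mm across, 4 mm thick. Point: middle of its edge next to the pointer's path, 22 mm above the table; axes parallel to the jaw's (y along the travel). A green and a yellow tab of the same size stand in line with it, about 25 mm apart, in any order.
- bottle: Loose foundation bottle, a bystander: beige, black cap, 40 mm in diameter, 105 mm tall, 0.16 to 0.22 m from the wheel's axis on the side away from the robot. Origin: centre of its underside; z up.

How it is judged:
By the outcome, as a careful person would: the job done as asked, in the order asked, and still so for the second after the job is handed in, with the robot touching nothing.
It also fails if it takes over 51 s, if anything falls off the work surface, if the arm or the gripper's body presses on something with over 40 N, if the wrist force passes 120 N, or if a joint passes its speed limit or range.

### The arm

A 6-joint arm with a two-finger parallel gripper is mounted at the origin on the work surface. World frame = base frame: x ahead of the robot, y to its left, z up, the work surface at z = 0. Lengths are in m, angles in degrees, forces in N, time in s.
With the tool pointing down it reaches from about 0.4 to 0.825 m from the base axis. Payload 7 kg.
Tool frame: the origin (TCP) lies at the very end of the fingers, on their centre line; the grasp point (between the pads) lies 19 mm behind it; y points along the fingers, x is the direction in which the jaws open and shut, and the axes are right-handed (so a half turn about y gives the same grasp; the last joint's range is limited). The gripper opens to 88 mm and grips with 3 to 60 N. Pads are 19 mm wide; open, the fingers measure 130 mm over their backs; the gripper's body (78 mm by 193 mm) begins 47 mm behind the grasp point.
Start: joints at [83.027, 20.546, 0.682, 0, -70.136, -16.507], TCP at [0.269, 0.619, 0.227] pointing down, gripper open.
Joint ranges: [-176.03, 176.03], [-82.01, 121.73], [-58.28, 71.71], [-173.87, 95.51], [-174.79, -0.11], [-173.66, 173.66]. Speed limits (degrees/s): [136.94, 136.94, 172.46, 180, 180, 180].

### API

Orientations are given as [roll, pitch, yaw] about the fixed x, y, z axes, in that order (R = Rz(yaw) Ry(pitch) Rx(roll)).
In Python, from plant import ctrl gives the robot as it stands.
- The arm moves only by the shell command python3 -m crank 'ROWS'. ROWS is JSON, a list that holds one entry, the list of rows, each a list of 5 numbers: the closure, from -1 (fully open) to 1 (shut), then the shift along the tool's x, y, z in mm, then the turn about the tool's y in rad. In form: [[[claw, x, y, z, turn], ...]]. A call has 1 to 12 rows; each row is the pose to reach, as a shift and turn from the pose commanded when the call began, along the tool's axes at that moment; what a row does not reach only later rows make up. A row lasts 1/8 s, in which the tool goes at most 62.5 mm and 10.7 degrees, less where a joint would pass 70% of its speed; a pose out of reach is approached as far as the arm can. A call with a gripper value outside its range is refused whole. The fingers move at their own pace and stop on an object; the grip force is fixed at half the most. Time passes only in rows, so rows that repeat a pose let the fingers close. It gives the time, the measured TCP pose, the force and the opening at its end, in the units of the state.
- ctrl.get_obs(): the state, without advancing time (a new reading comes with each control period).
- ctrl.snapshot(name): name is "side" or "top" or "wrist"; returns the picture (400x640x3 uint8, red, green, blue); there is no depth.
- ctrl.camera_model(name): a dict with "fx", "fy", "cx", "cy" (pixels), "origin" and "orientation" of the camera in the world; the wrist camera has in their place "hand_eye" (4x4, takes a point from camera to tool coordinates, whose origin is the TCP and whose axes are the tool frame's). Camera axes: x right, y down, z forward; pixel columns grow to the right and rows downward; lengths in m; the calibration is good to about 2 mm. A picture is of the moment at which its call begins: read the wrist's pose just before it. camera_model takes no time and is no camera call.
- ctrl.close_job(): hands the job in, once; it reports no verdict.
Trained networks look in the newest picture that a camera, given by its name, has taken for a name from the list of things; names that differ only in an ending like _2 or _b are one class to them, and where a whole thing is asked for, a point or a joint stands for the part that bears it (a point fixed in the world has none). Each returns a list of dicts, best first, with "confidence" (0 to 1); they miss things now and then, are a little off and sometimes report something else, mostly with a low value. They report only what shows in the picture. A call takes as long as a camera call.
- ctrl.find_in(camera, name): "extent" ([left, top, width, height] in pixels, round what is visible of it).
The state is a dict: "clock": time; "joint_pos": joint angles; "qvel": joint speeds; "tau": joint torques, N m; "tool_pos": TCP position; "orientation": TCP orientation; "force": force on the tool from outside, world axes, zero at the start; "moment": the same for the moment, N m; "opening": finger opening in m.
Only numpy, scipy, OpenCV 4.12 (cv2) and the standard library are available. Lean on these libraries where they do the work, as an engineer would, in place of code of your own. Each camera call takes 0.05 s, during which the arm holds its last target.

## Working session

There is one attempt and no reset: what is moved stays moved. The work goes in short steps, Python scripts to look and compute and a shell command to move; the robot and the scene stay as the last step left them, time stands still between calls to the robot, and variables do not carry over. Pictures are saved under pics/ and viewed, and the job is handed in when it is done.

```bash
ls; mkdir -p pics
python3 - <<'E'
from plant import ctrl
import cv2
o=ctrl.get_obs();print({k:o[k] for k in('clock','tool_pos','orientation','force','opening')})
for n in('side','top','wrist'):
    im=ctrl.snapshot(n);cv2.imwrite(f'pics/{n}0.png',im[:,:,::-1])
    print(n,ctrl.camera_model(n))
    for t in('crank','jaw','blue_mark','bottle'):
        print(t,ctrl.find_in(n,t)[:3])
print(ctrl.get_obs()['clock'])
E
```

```text
pics
{'clock': 0.0, 'tool_pos': array([0.26874778, 0.61864825, 0.22560186]), 'orientation': array([-8.99927765e+01, -9.60819873e-02, -1.13487366e+02]), 'force': array([ 0.00681391, -0.22271135,  0.13818222]), 'opening': 0.08743776358533317}
side {'fx': 450.7671027531847, 'fy': 450.7671027531847, 'cx': 314.7712687161804, 'cy': 197.75341834220518, 'origin': array([0.27374659, 0.34841033, 0.54881189]), 'orientation': array([-1.34259052e+02, -3.02882472e-02, -1.33313542e+02])}
crank [{'extent': [381.9, 138.6, 85.0, 84.3], 'confidence': 0.8}]
jaw [{'extent': [330.6, 246.2, 85.7, 54.1], 'confidence': 0.81}]
blue_mark [{'extent': [285.6, 274.0, 21.4, 11.0], 'confidence': 0.51}]
bottle [{'extent': [325.4, 117.8, 22.9, 59.5], 'confidence': 0.92}]
top {'fx': 496.7591481003822, 'fy': 496.7591481003822, 'cx': 320.7731268298339, 'cy': 187.7323871016775, 'origin': array([0.48748882, 0.02122521, 1.04711303]), 'orientation': array([-170.05557364,   -1.47211059,  -90.13259741])}
crank [{'extent': [352.3, 218.2, 70.0, 66.6], 'confidence': 0.71}]
jaw [{'extent': [299.8, 241.1, 16.3, 60.0], 'confidence': 0.75}]
blue_mark [{'extent': [259.9, 234.0, 10.5, 9.1], 'confidence': 0.63}]
bottle [{'extent': [363.0, 152.3, 22.9, 25.8], 'confidence': 0.61}]
wrist {'fx': 321.5361590534081, 'fy': 321.5361590534081, 'cx': 320.4646090656672, 'cy': 203.7453071406208, 'hand_eye': array([[ 9.99999501e-01, -2.04525781e-04, -9.78102892e-04,
         3.51661522e-04],
       [ 8.67567805e-04, -3.07984743e-01,  9.51390900e-01,
        -1.57610431e-01],
       [-4.95824734e-04, -9.51391274e-01, -3.07984412e-01,
         8.33310019e-02],
       [ 0.00000000e+00,  0.00000000e+00,  0.00000000e+00,
         1.00000000e+00]])}
crank []
jaw []
blue_mark []
bottle []
0.75
```

Run:
```python
import cv2
a=cv2.imread('pics/top0.png')[130:330,220:460];cv2.imwrite('pics/topc.png',cv2.resize(a,None,fx=3.3,fy=3,interpolation=cv2.INTER_CUBIC))
a=cv2.imread('pics/side0.png')[100:320,250:490];cv2.imwrite('pics/sidec.png',cv2.resize(a,None,fx=2.5,fy=2.5,interpolation=cv2.INTER_CUBIC))
```

```text
(no output)
```

View pics/topc.png

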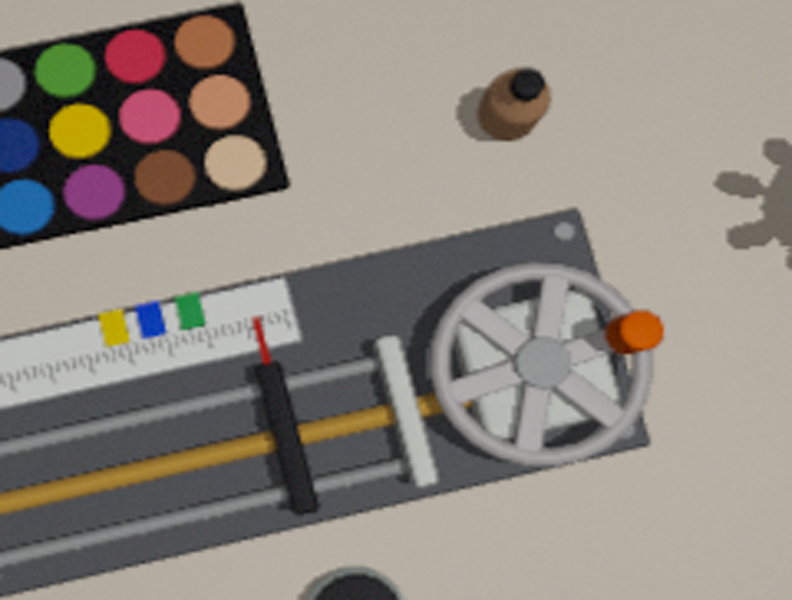

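View pics/sidec.png

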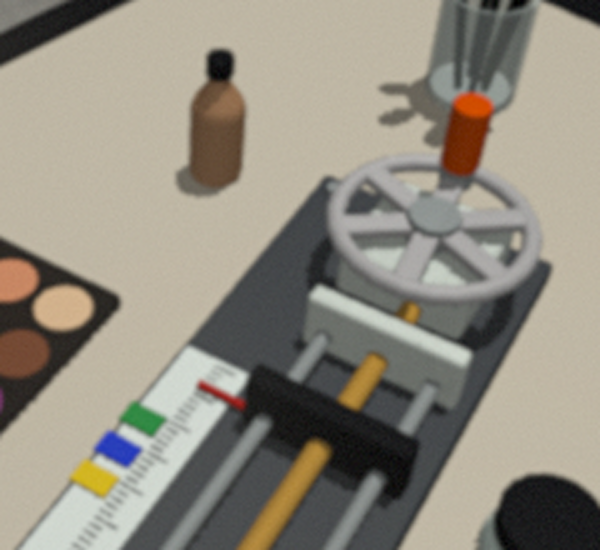

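View pics/top0.png

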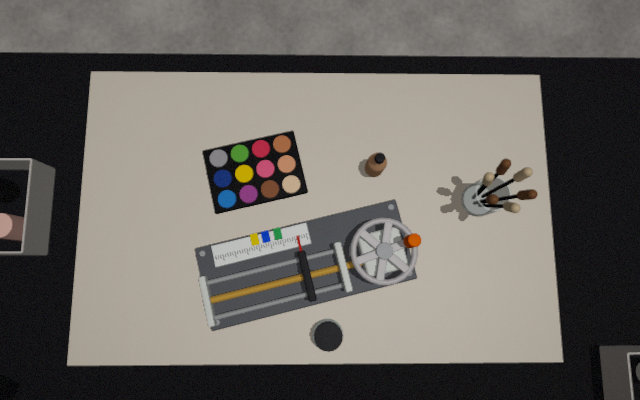

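```bash
cat > h.py <<'E'
import numpy as np,cv2
from plant import ctrl
from scipy.spatial.transform import Rotation as R
def ray(n,u,v):
    c=ctrl.camera_model(n)
    d=np.array([(u-c['cx'])/c['fx'],(v-c['cy'])/c['fy'],1])
    return c['origin'],R.from_euler('xyz',c['orientation'],degrees=True).apply(d)
def at(n,u,v,z):
    o,d=ray(n,u,v);return o+d*(z-o[2])/d[2]
def proj(n,P):
    c=ctrl.camera_model(n)
    q=R.from_euler('xyz',c['orientation'],degrees=True).inv().apply(np.array(P)-c['origin'])
    return q[...,0]/q[...,2]*c['fx']+c['cx'],q[...,1]/q[...,2]*c['fy']+c['cy']
def blob(im,f,off=(0,0)):
    r,g,b=[im[:,:,i].astype(int) for i in range(3)]
    m=f(r,g,b).astype(np.uint8)
    n,l,s,c=cv2.connectedComponentsWithStats(m)
    return sorted([(int(s[i,4]),s[i,:4].tolist(),c[i].round(2).tolist()) for i in range(1,n)],reverse=True)[:4]
F=dict(blue=lambda r,g,b:(b>1.6*r)&(b>1.6*g)&(b>80),orange=lambda r,g,b:(r>150)&(g<.55*r)&(b<60)&(g>.2*r),
 red=lambda r,g,b:(r>110)&(g<.45*r)&(b<.45*r),green=lambda r,g,b:(g>1.5*r)&(g>1.4*b),yel=lambda r,g,b:(r>130)&(g>.7*r)&(b<.4*r))
E
python3 - <<'E'
from h import *
for n in('top','side'):
    im=cv2.imread(f'pics/{n}0.png')[:,:,::-1]
    for k in F: print(n,k,blob(im,F[k]))
# hub (top face z~.07) , knob top z .124
print('hub top',at('top',220+543/3.3,130+362/3,.07),'side',at('side',250+435/2.5,100+214/2.5,.07))
print('knob top',at('top',220+640/3.3,130+328/3,.124),'side',at('side',250+473/2.5,100+105/2.5,.124))
print('tip',at('top',220+257/3.3,130+319/3,.022),at('side',250+199/2.5,100+384/2.5,.022))
print('bluetop',at('top',220+152/3.3,130+321/3,.022),at('side',250+119/2.5,100+449/2.5,.022))
print('green',at('top',220+190/3.3,130+311/3,.022)); print('yel',at('top',220+114/3.3,130+328/3,.022))
print('bottle',at('top',220+527/3.3,130+84/3,.105))
E
```

```text
top blue [(246, [214, 170, 18, 17], [222.15, 177.96]), (129, [218, 190, 19, 18], [226.45, 198.71]), (80, [261, 230, 9, 13], [265.16, 236.14]), (3, [230, 198, 2, 2], [230.67, 198.33])]
top orange [(125, [408, 234, 13, 13], [414.04, 239.66]), (5, [298, 241, 2, 3], [298.4, 241.8]), (5, [297, 237, 2, 3], [297.4, 237.8]), (4, [299, 245, 2, 2], [299.5, 245.5])]
top red [(245, [252, 140, 18, 17], [260.35, 148.14]), (59, [408, 235, 13, 12], [413.25, 239.14]), (29, [297, 236, 5, 15], [298.9, 243.69]), (1, [415, 239, 1, 1], [415.0, 239.0])]
top green [(283, [229, 144, 21, 19], [239.36, 153.11]), (77, [273, 228, 9, 12], [277.17, 233.43]), (10, [4, 200, 8, 3], [7.0, 200.7]), (4, [5, 186, 2, 4], [5.25, 187.5])]
top yel [(516, [211, 275, 91, 28], [255.4, 288.62]), (249, [235, 165, 18, 17], [243.64, 173.04]), (150, [311, 266, 27, 12], [323.7, 271.31]), (76, [250, 233, 9, 12], [254.11, 238.67])]
side blue [(469, [203, 271, 28, 23], [216.55, 282.22]), (423, [181, 258, 26, 21], [193.57, 268.12]), (136, [288, 273, 18, 13], [296.62, 279.16])]
side orange [(109, [432, 137, 15, 10], [438.85, 141.97]), (3,
[... 382 characters left out ...]
631.5, 45.5]), (4, [631, 27, 3, 3], [631.75, 28.0])]
side yel [(1216, [301, 277, 80, 116], [339.92, 335.51]), (395, [203, 238, 25, 20], [214.95, 247.81]), (174, [386, 242, 18, 21], [394.78, 252.32]), (132, [279, 284, 17, 14], [287.04, 290.86])]
hub top [ 0.53380085 -0.12906983  0.07      ] side [ 0.53368463 -0.13203646  0.07      ]
knob top [ 0.55214475 -0.17622112  0.124     ] side [ 0.54873946 -0.17572116  0.124     ]
tip [0.56556768 0.04183234 0.022     ] [0.56530448 0.04286794 0.022     ]
bluetop [0.56422412 0.10712842 0.022     ] [0.56308435 0.10855192 0.022     ]
green [0.57105964 0.08360613 0.022     ]
yel [0.55945705 0.13061091 0.022     ]
bottle [ 0.71185817 -0.11859926  0.105     ]
```

View pics/side0.png

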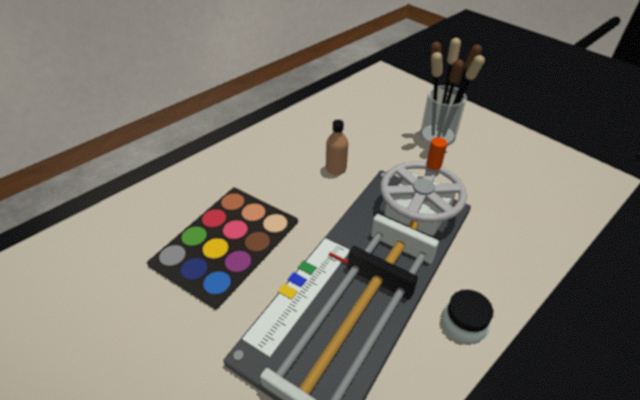

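Run:
```python
from h import *
# travel direction from tab centroids and pointer
T={k:at('top',*p,.024) for k,p in dict(y=(254.11,238.67),b=(265.16,236.14),g=(277.17,233.43)).items()}
S={k:at('side',*p,.024) for k,p in dict(y=(287.04,290.86),b=(296.62,279.16),g=(306.7,267.06)).items()}
for D in(T,S):
    print({k:v.round(4) for k,v in D.items()}); d=D['y']-D['g'];print(np.linalg.norm(d),d/np.linalg.norm(d))
# frame rail direction
a=at('top',211,300,.04);b=at('top',300,278,.04);print((a-b)/np.linalg.norm(a-b))
for uv in[(298.9,243.69),(297.4,237.8)]:print('ptr top',at('top',*uv,.024))
for uv in[(339.21,258.21),]:print('ptr side',at('side',*uv,.024))
c=R.from_euler('z',0)
o=ctrl.get_obs();print(R.from_euler('xyz',o['orientation'],degrees=True).as_matrix().round(3))
for uv in [(528,172),(485,178),(514,207),(480,203),(505,163),(533,195)]:print('cup',at('top',*uv,.2),at('top',*uv,0.1))
```

```text
{'y': array([0.5607, 0.1313, 0.024 ]), 'b': array([0.5658, 0.1088, 0.024 ]), 'g': array([0.5714, 0.0843, 0.024 ])}
0.04819723922016985 [-0.22223125  0.97499399  0.        ]
{'y': array([0.558 , 0.1325, 0.024 ]), 'b': array([0.5635, 0.11  , 0.024 ]), 'g': array([0.5693, 0.0854, 0.024 ])}
0.04846529395009919 [-0.2331601   0.97243836  0.        ]
[-0.23448383  0.97212002  0.        ]
ptr top [0.55036994 0.03961677 0.024     ]
ptr top [0.56241042 0.04275726 0.024     ]
ptr side [0.54842003 0.03981244 0.024     ]
[[-0.398 -0.     0.917]
 [-0.917  0.    -0.398]
 [-0.    -1.    -0.   ]]
cup [ 0.66493237 -0.36596263  0.2       ] [ 0.68587922 -0.41166938  0.1       ]
cup [ 0.65396068 -0.28891616  0.2       ] [ 0.67361236 -0.32552773  0.1       ]
cup [ 0.60275289 -0.33668974  0.2       ] [ 0.61635959 -0.37894089  0.1       ]
cup [ 0.60969007 -0.27750118  0.2       ] [ 0.62411568 -0.31276523  0.1       ]
cup [ 0.68102265 -0.32613864  0.2       ] [ 0.70386893 -0.36714425  0.1       ]
cup [ 0.62393198 -0.37171295  0.2       ] [ 0.64003883 -0.41809851  0.1       ]
```

```bash
python3 -m crank '[[[-1,50,0,47,0.08],[-1,103,0,96,0.2],[-1,155,0,144,0.3],[-1,206,0,192,0.4],[-1,258,0,240,0.5],[-1,309,0,288,0.6],[-1,361,0,336,0.7],[-1,412,0,384,0.81],[-1,464,0,432,0.81],[-1,515,0,480,0.81],[-1,565,0,527,0.81],[-1,592,0,552,0.81]]]'
cat > m.py <<'E'
from h import *
import sys
def delta(x,y,z):
    o=ctrl.get_obs();Rm=R.from_euler('xyz',o['orientation'],degrees=True)
    print(o['clock'],o['tool_pos'].round(4),o['orientation'].round(2),o['force'].round(1),o['opening'])
    print('shift mm',(Rm.inv().apply(np.array([x,y,z])-o['tool_pos'])*1000).round(1))
if __name__=='__main__':delta(*map(float,sys.argv[1:]))
E
python3 m.py .551 -.178 .15
```

```text
clock: 2.25
tool_pos: [0.52, -0.0899, 0.2271]
orientation: [-90.0, 0.1, -159.9]
force: [1.4, 0.6, 0.2]
opening: 0.0876
2.25 [ 0.52   -0.0899  0.2271] [-8.9990e+01  7.0000e-02 -1.5988e+02] [1.4 0.6 0.2] 0.0876245063546144
shift mm [ 1.3 77.1 93.4]
```

```bash
python3 -m crank '[[[-1,0,0,0,0],[-1,0,0,0,0],[-1,0,0,0,0]]]'; python3 m.py .551 -.178 .15
python3 - <<'E'
from h import *
o=ctrl.get_obs()
im=ctrl.snapshot('wrist');cv2.imwrite('pics/w1.png',im[:,:,::-1])
for k in('orange',):print(blob(im,F[k]))
M=ctrl.camera_model('wrist');H=M['hand_eye'];Rt=R.from_euler('xyz',o['orientation'],degrees=True).as_matrix()
print(ctrl.find_in('wrist','crank')[:2])
# predicted pixel of knob top and hub
for P in([.551,-.178,.124],[.5337,-.1303,.07]):
    q=Rt.T@(np.array(P)-o['tool_pos']);c=H[:3,:3].T@(q-H[:3,3]);print(c[0]/c[2]*M['fx']+M['cx'],c[1]/c[2]*M['fy']+M['cy'])
E
```

```text
clock: 2.62
tool_pos: [0.5193, -0.0868, 0.2268]
orientation: [-90.0, 0.0, -159.8]
force: [0.3, 0.0, 0.4]
opening: 0.0875
2.625 [ 0.5193 -0.0868  0.2268] [-9.000e+01  3.000e-02 -1.598e+02] [0.3 0.  0.4] 0.08746185907741665
shift mm [ 1.8 76.8 96.6]
[(68, [308, 83, 31, 16], [321.56, 92.85])]
[]
322.1635908099815 81.71212793846226
321.6472660009682 140.7198191769835
```

View pics/w1.png

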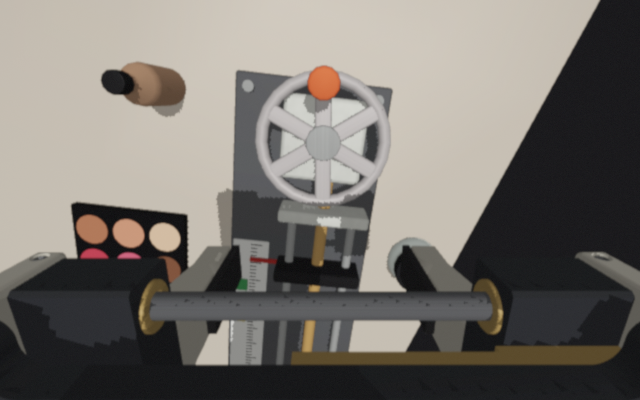

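```bash
python3 -m crank '[[[-1,2,30,48,0],[-1,2,60,97,0],[-1,2,76,97,0],[-1,2,100,97,0],[-1,2,120,97,0],[-1,2,139,97,0],[-1,2,139,97,0],[-1,2,139,97,0],[-1,2,139,97,0]]]';python3 m.py .551 -.178 .088;  python3 - <<'E'
from h import *
im=ctrl.snapshot('side');cv2.imwrite('pics/s2.png',im[:,:,::-1])
E
```

```text
clock: 3.85
tool_pos: [0.5517, -0.1793, 0.0887]
orientation: [-90.0, 0.1, -159.8]
force: [0.0, -0.2, -0.1]
opening: 0.0875
3.85 [ 0.5517 -0.1793  0.0887] [-8.9960e+01  1.0000e-01 -1.5985e+02] [ 0.  -0.2 -0.1] 0.08749631661628998
shift mm [ 0.2  0.7 -1.4]
```

View pics/s2.png

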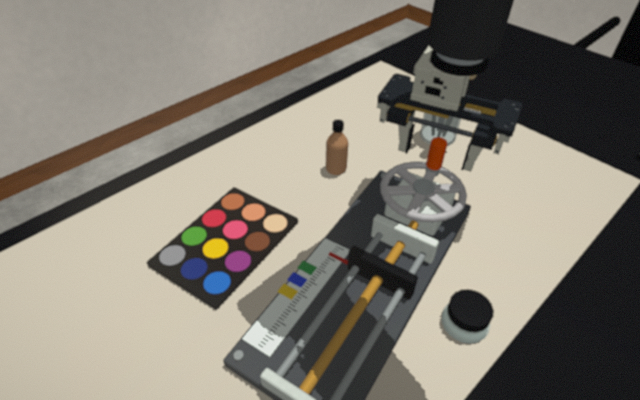

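```bash
python3 -m crank '[[[0,0,0,0,0],[0.3,0,0,0,0],[0.6,0,0,0,0],[1,0,0,0,0],[1,0,0,0,0],[1,0,0,0,0],[1,0,0,0,0],[1,0,0,0,0]]]';python3 m.py .551 -.178 .088
```

```text
clock: 4.9
tool_pos: [0.551, -0.1796, 0.0876]
orientation: [-90.0, 0.0, -159.9]
force: [0.6, -0.7, -0.6]
opening: 0.0256
4.9 [ 0.551  -0.1796  0.0876] [-9.0000e+01  1.0000e-02 -1.5989e+02] [ 0.6 -0.7 -0.6] 0.02555251293624355
shift mm [-0.5 -0.4 -1.5]
```

```bash
python3 -m crank '[[[1,6.5,0,-0.4,0],[1,13.5,0,-1.8,0],[1,20,0,-4,0],[1,26,0,-7,0],[1,31.5,0,-10.7,0],[1,36.8,0,-15.2,0],[1,41.2,0,-20.3,0],[1,45,0,-26,0],[1,48,0,-32,0],[1,50.2,0,-38.5,0],[1,51.5,0,-45.2,0],[1,52,0,-52,0]]]';python3 m.py .551 -.178 .088
 python3 -m crank '[[[1,0,0,0,0],[1,0,0,0,0]]]'
python3 - <<'E'
from h import *
for n in('side','top'):
    im=ctrl.snapshot(n);cv2.imwrite(f'pics/{n}3.png',im[:,:,::-1])
    print(blob(im,F['red']),blob(im,F['blue']))
E
```

```text
clock: 6.4
tool_pos: [0.4843, -0.1484, 0.0876]
orientation: [-90.0, 0.0, -159.9]
force: [6.0, -0.8, -7.3]
opening: 0.0252
6.4 [ 0.4843 -0.1484  0.0876] [-8.9980e+01  2.0000e-02 -1.5988e+02] [ 6.  -0.8 -7.3] 0.02517131811501774
shift mm [-52.4  -0.3  50.7]
clock: 6.65
tool_pos: [0.4842, -0.1479, 0.0876]
orientation: [-90.0, 0.0, -159.9]
force: [4.1, 2.9, -3.5]
opening: 0.0253
[(467, [451, 168, 22, 32], [461.22, 183.41]), (339, [202, 209, 24, 18], [213.59, 217.83]), (45, [325, 260, 18, 11], [334.62, 265.42])] [(464, [204, 272, 27, 22], [216.44, 282.27]), (437, [181, 258, 27, 21], [193.67, 268.19]), (136, [288, 273, 18, 13], [296.62, 279.16])]
[(258, [252, 140, 18, 18], [260.5, 148.34]), (18, [290, 238, 4, 12], [291.33, 243.83])] [(256, [214, 170, 18, 17], [222.27, 177.96]), (78, [261, 231, 9, 12], [265.17, 236.28]), (6, [222, 207, 6, 2], [224.5, 207.17]), (3, [235, 200, 2, 3], [235.33, 201.0])]
```

View pics/side3.png

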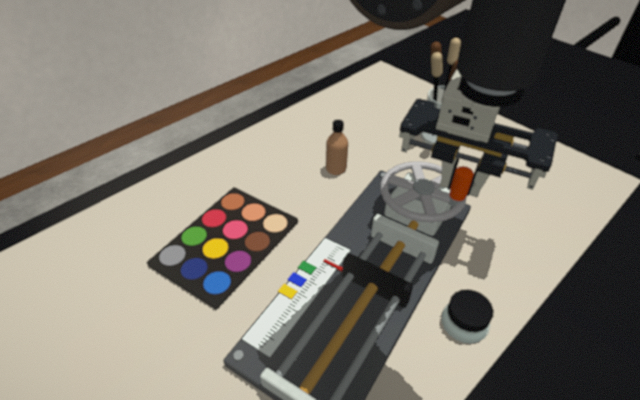

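View pics/top3.png

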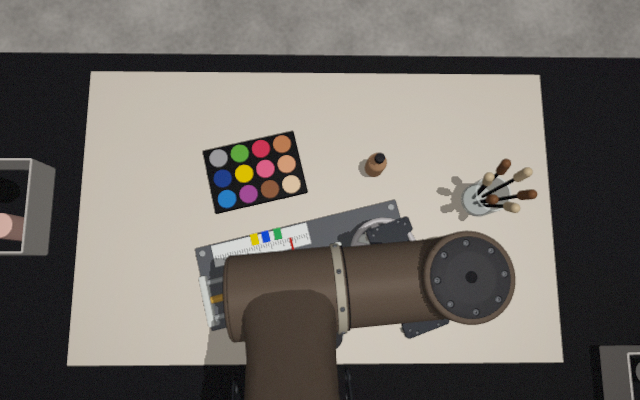

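```bash
python3 -m crank '[[[1,-0.4,0,-6.5,0],[1,-1.8,0,-13.5,0],[1,-4,0,-20,0],[1,-7,0,-26,0],[1,-10.7,0,-31.5,0],[1,-15.2,0,-36.8,0],[1,-20.3,0,-41.2,0],[1,-26,0,-45,0],[1,-32,0,-48,0],[1,-38.5,0,-50.2,0],[1,-45.2,0,-51.5,0],[1,-52,0,-52,0]]]' && python3 -m crank '[[[1,-6.5,0,0.4,0],[1,-13.5,0,1.8,0],[1,-20,0,4,0],[1,-26,0,7,0],[1,-31.5,0,10.7,0],[1,-36.8,0,15.2,0],[1,-41.2,0,20.3,0],[1,-45,0,26,0],[1,-48,0,32,0],[1,-50.2,0,38.5,0],[1,-51.5,0,45.2,0],[1,-52,0,52,0]]]'
python3 - <<'E'
from h import *
for n in('side','top'):
    im=ctrl.snapshot(n);cv2.imwrite(f'pics/{n}4.png',im[:,:,::-1])
    print(blob(im,F['red']),blob(im,F['blue']))
E
```

```text
clock: 8.25
tool_pos: [0.5141, -0.0823, 0.0875]
orientation: [-90.0, -0.1, -159.9]
force: [-1.8, -3.7, 1.2]
opening: 0.0253
clock: 9.75
tool_pos: [0.5823, -0.1132, 0.0875]
orientation: [-90.0, 0.0, -159.9]
force: [-0.8, 3.3, 0.3]
opening: 0.0254
[(408, [386, 148, 17, 31], [393.66, 162.46]), (338, [202, 209, 24, 18], [213.59, 217.81]), (28, [324, 280, 8, 5], [327.61, 281.82])] [(488, [203, 271, 28, 23], [216.6, 282.32]), (440, [181, 258, 27, 21], [193.72, 268.14]), (140, [288, 273, 18, 14], [296.64, 279.3])]
[(258, [252, 140, 18, 18], [260.5, 148.34])] [(127, [214, 170, 18, 10], [221.86, 174.2])]
```

View pics/side4.png

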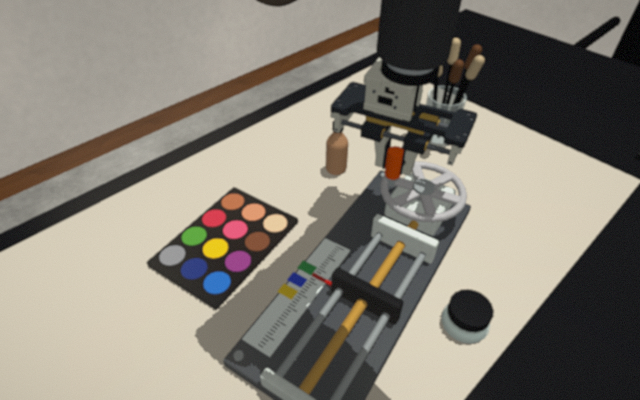

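```bash
python3 -m crank '[[[1,0.4,0,6.5,0],[1,1.8,0,13.5,0],[1,4,0,20,0],[1,7,0,26,0],[1,10.7,0,31.5,0],[1,15.2,0,36.8,0],[1,20.3,0,41.2,0],[1,26,0,45,0],[1,32,0,48,0],[1,38.5,0,50.2,0],[1,45.2,0,51.5,0],[1,52,0,52,0]]]' && python3 -m crank '[[[1,6.5,0,-0.4,0],[1,13.5,0,-1.8,0],[1,13.5,0,-1.8,0],[1,13.5,0,-1.8,0]]]'
python3 - <<'E'
from h import *
print(ctrl.get_obs()['tool_pos'])
for n in('side','top'):
    im=ctrl.snapshot(n);cv2.imwrite(f'pics/{n}5.png',im[:,:,::-1])
    for c in('red','blue','green','yel'):print(c,blob(im,F[c]))
a=cv2.imread('pics/side5.png')[240:320,260:390];cv2.imwrite('pics/side5c.png',cv2.resize(a,None,fx=6,fy=6,interpolation=cv2.INTER_CUBIC))
E
```

```text
clock: 11.35
tool_pos: [0.5505, -0.1798, 0.0876]
orientation: [-90.0, 0.0, -159.9]
force: [1.6, 2.3, -1.1]
opening: 0.0257
clock: 11.85
tool_pos: [0.5366, -0.1826, 0.0875]
orientation: [-90.0, -0.1, -159.9]
force: [-2.7, 1.1, 1.5]
opening: 0.0251
[ 0.53656104 -0.18263697  0.08752849]
red [(403, [436, 142, 20, 31], [445.18, 156.76]), (343, [202, 209, 24, 18], [213.52, 217.77])]
blue [(464, [204, 271, 27, 23], [216.58, 282.2]), (437, [181, 258, 27, 21], [193.67, 268.19]), (138, [288, 273, 18, 13], [296.67, 279.26])]
green [(374, [181, 227, 26, 19], [193.66, 235.69]), (117, [298, 262, 17, 12], [306.65, 267.36]), (4, [482, 74, 3, 3], [482.75, 75.0]), (3, [637, 51, 2, 2], [637.67, 51.33])]
yel [(544, [364, 242, 40, 55], [383.8, 269.09]), (413, [203, 238, 25, 21], [215.02, 247.86]), (243, [301, 368, 18, 25], [310.42, 380.01]), (80, [279, 285, 16, 13], [286.39, 291.3])]
red [(259, [252, 140, 18, 18], [260.53, 148.32])]
blue [(257, [214, 170, 18, 18], [222.27, 178.0]), (4, [233, 202, 3, 4], [234.0, 203.5]), (3, [229, 206, 3, 2], [230.0, 206.67]), (2, [226, 207, 2, 2], [226.5, 207.5])]
green [(279, [230, 144, 20, 19], [239.34, 153.11]), (2, [163, 390, 2, 2], [163.5, 390.5]), (1, [638, 360, 1, 1], [638.0, 360.0]), (1, [635, 379, 1, 1], [635.0, 379.0])]
yel [(263, [235, 165, 18, 18], [243.64, 173.27]), (150, [211, 285, 60, 18], [230.63, 294.78]), (43, [250, 234, 5, 11], [252.49, 238.56])]
```

View pics/side5c.png

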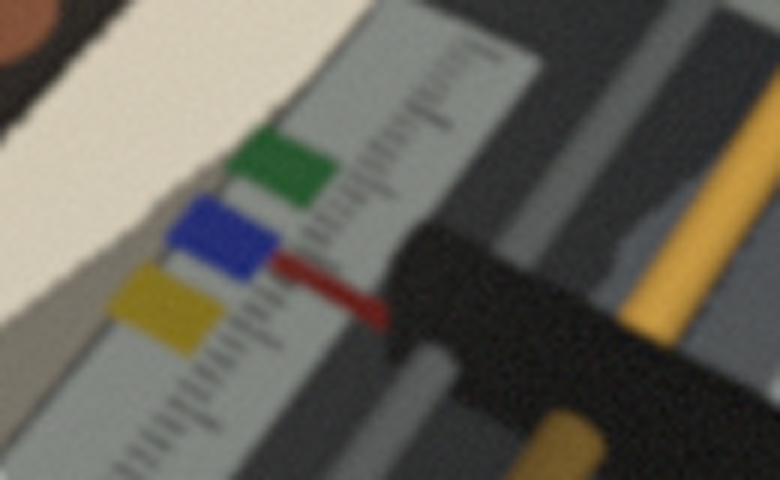

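```bash
cat > meas.py <<'E'
from h import *
import sys
u=np.array([-.2335,.9724])
def meas(im,n='side'):
    b=blob(im,F['blue']);b=[x for x in b if 255<x[2][0]<330 and 220<x[2][1]<300][0][2]
    r,g,bb=[im[:,:,i].astype(int) for i in range(3)]
    m=(r-np.maximum(g,bb)>45)&(r>80)
    m[:250]=0;m[310:]=0;m[:,:295]=0;m[:,335:]=0
    v,x=np.nonzero(m);w=(r-np.maximum(g,bb))[v,x].astype(float)
    pu,pv=(x*w).sum()/w.sum(),(v*w).sum()/w.sum()
    for z in(.022,.024):
        B=at(n,*b,z)[:2];P=at(n,pu,pv,z)[:2]
        print(n,b,(pu,pv),len(v),'z',z,'remaining mm',((B-P)@u*1000).round(2))
    for t in(((r>1.5*g)&(r>1.5*bb)&(r>70)),):
        t=t.copy();t[:250]=0;t[310:]=0;t[:,:295]=0;t[:,335:]=0
        v,x=np.nonzero(t);print('alt',((at(n,*b,.022)-at(n,x.mean(),v.mean(),.022))[:2]@u*1000).round(2),len(v))
if __name__=='__main__':meas(cv2.imread(sys.argv[1])[:,:,::-1])
E
python3 meas.py pics/side5.png
```

```text
side [296.67, 279.26] (np.float64(314.8872366790582), np.float64(287.7657992565056)) 54 z 0.022 remaining mm 2.13
side [296.67, 279.26] (np.float64(314.8872366790582), np.float64(287.7657992565056)) 54 z 0.024 remaining mm 2.12
alt 2.09 75
```

Run:
```python
import cv2
a=cv2.imread('pics/top5.png')[200:290,220:330];cv2.imwrite('pics/top5c.png',cv2.resize(a,None,fx=6,fy=6,interpolation=cv2.INTER_CUBIC))
```

```text
(no output)
```

View pics/top5c.png

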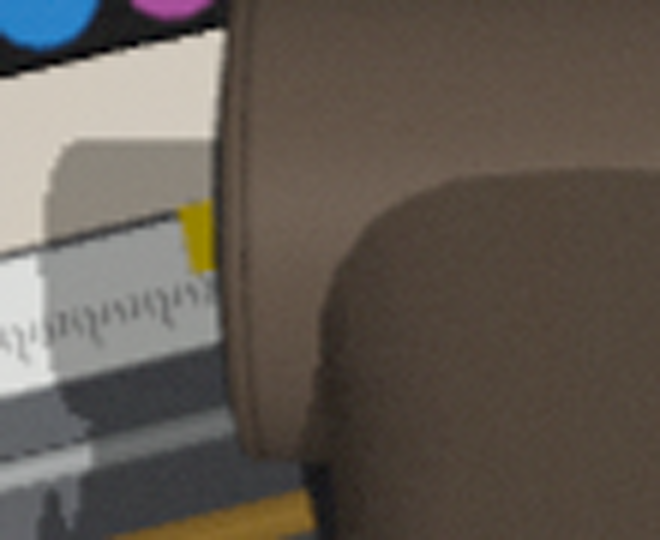

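```bash
python3 -m crank '[[[1,5.5,0,-1.8,0],[1,10.7,0,-4.2,0],[1,10.7,0,-4.2,0],[1,10.7,0,-4.2,0]]]'
python3 - <<'E'
from h import *
from meas import meas
im=ctrl.snapshot('side');cv2.imwrite('pics/side6.png',im[:,:,::-1]);meas(im)
a=cv2.imread('pics/side6.png')[240:320,260:390];cv2.imwrite('pics/side6c.png',cv2.resize(a,None,fx=6,fy=6,interpolation=cv2.INTER_CUBIC))
E
```

```text
clock: 12.45
tool_pos: [0.5256, -0.1822, 0.0876]
orientation: [-90.0, -0.0, -159.9]
force: [-0.7, 1.3, 0.9]
opening: 0.0255
side [297.06, 279.53] (np.float64(314.4852941176471), np.float64(289.0281045751634)) 52 z 0.022 remaining mm 0.16
side [297.06, 279.53] (np.float64(314.4852941176471), np.float64(289.0281045751634)) 52 z 0.024 remaining mm 0.16
alt 0.13 73
```

View pics/side6c.png

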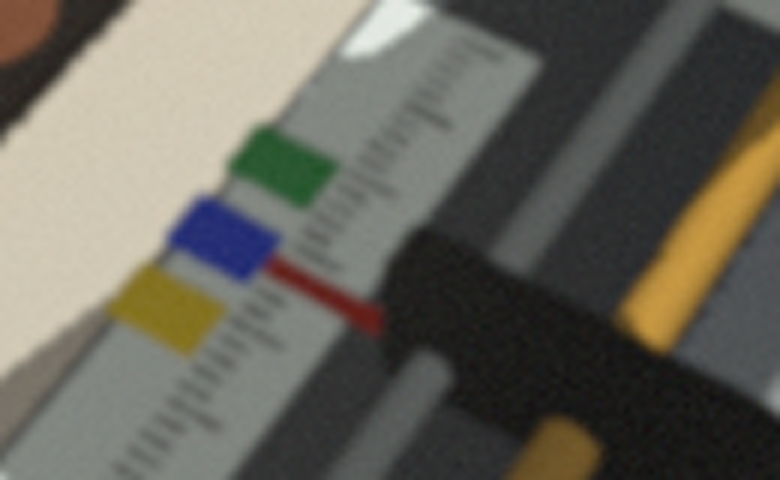

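```bash
python3 -m crank '[[[0.3,0,0,0,0],[-0.2,0,0,0,0],[-0.5,0,0,0,0],[-0.5,0,0,0,0],[-0.5,0,-20,0,0],[-0.5,0,-50,0,0],[-0.5,0,-90,0,0],[-0.5,0,-130,0,0],[-0.5,0,-130,0,0]]]' && python3 -m crank '[[[-0.5,-50,0,-40,0],[-0.5,-100,-10,-80,0],[-0.5,-140,-20,-120,0],[-0.5,-180,-30,-160,0],[-0.5,-200,-30,-200,0],[-0.5,-200,-30,-240,0],[-0.5,-200,-30,-280,0],[-0.5,-200,-30,-320,0],[-0.5,-200,-30,-320,0],[-0.5,-200,-30,-320,0],[-0.5,-200,-30,-320,0]]]'
python3 - <<'E'
from h import *
from meas import meas
for n in('side','top'):
    im=ctrl.snapshot(n);cv2.imwrite(f'pics/{n}7.png',im[:,:,::-1])
    if n=='side':meas(im)
    print(ctrl.find_in(n,'bottle')[:1])
E
```

```text
clock: 13.62
tool_pos: [0.5281, -0.1826, 0.2212]
orientation: [-89.8, 0.3, -159.9]
force: [-0.2, -0.4, -0.9]
opening: 0.0655
clock: 15.0
tool_pos: [0.6041, 0.1861, 0.2472]
orientation: [-90.0, -0.0, -159.9]
force: [0.0, -0.2, -0.7]
opening: 0.0657
side [296.68, 279.18] (np.float64(314.5672972972973), np.float64(288.88067567567566)) 79 z 0.022 remaining mm 0.23
side [296.68, 279.18] (np.float64(314.5672972972973), np.float64(288.88067567567566)) 79 z 0.024 remaining mm 0.23
alt 0.09 78
[{'extent': [324.6, 118.5, 23.7, 58.6], 'confidence': 0.86}]
[{'extent': [363.4, 151.9, 24.1, 26.2], 'confidence': 0.85}]
```

View pics/side7.png

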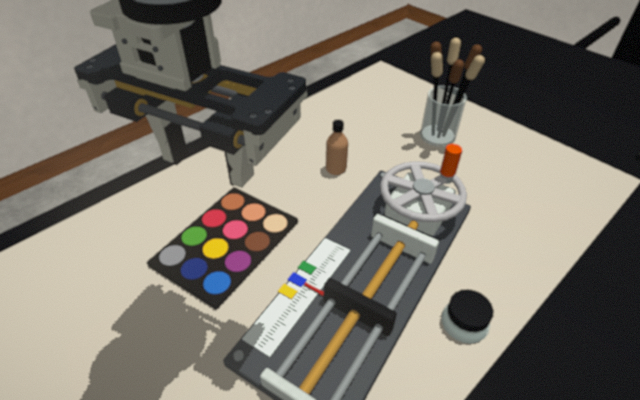

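View pics/top7.png

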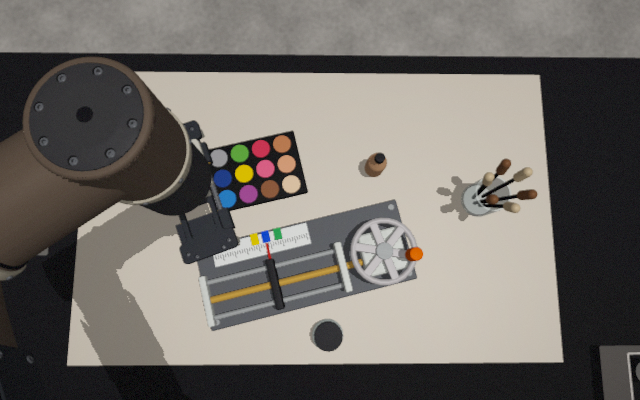

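Run:
```python
from h import *
im=cv2.imread('pics/top7.png')[:,:,::-1]
u=np.array([-.2335,.9724])
b=[x for x in blob(im,F['blue']) if 255<x[2][0]<275][0][2]
r,g,bb=[im[:,:,i].astype(int) for i in range(3)]
m=(r>1.5*g)&(r>1.5*bb)&(r>70);m[:240]=0;m[260:]=0;m[:,:255]=0;m[:,285:]=0
v,x=np.nonzero(m);print(len(v),b,x.mean(),v.mean(),(at('top',*b,.022)-at('top',x.mean(),v.mean(),.022))[:2]@u*1000)
```

```text
41 [265.17, 236.28] 268.0487804878049 251.14634146341464 -0.8751228420625221
```

```bash
python3 -c "
from plant import ctrl
print(ctrl.get_obs()['clock'],ctrl.close_job())"
```

```text
the job is handed in; nothing more can be done
15.2 None
```

I gripped the orange knob and cranked the handwheel clockwise about 388°. I then let go, backed the arm off clear of everything, and handed the job in at 15.2 s.

- **Pointer position:** The two cameras disagree slightly. The side view puts the pointer 0.1–0.2 mm short of the blue tab's middle. The coarser top view (about 2 mm per pixel) puts it about 0.9 mm past. I made no further correction.
- **Forces:** The wrist force readings at the end of each move stayed under about 10 N.
- **Jaw and bottle:** I touched only the knob, never the jaw. The bottle still stands where it was: it shows within about a pixel of its starting place in both cameras.

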